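# Seat a water-filter cartridge in its filter head and close the clamp

### The arm

A 6-joint arm with a two-finger parallel gripper is mounted at the origin on the work surface. World frame = base frame: x ahead of the robot, y to its left, z up, the work surface at z = 0. Lengths are in m, angles in rad, forces in N, time in s.
With the tool pointing down it reaches from about 0.35 to 0.775 m from the base axis. Payload 7.3 kg.
Tool frame: the origin (TCP) lies midway between the tips of the shut fingers; the grasp point (between the pads) lies 19 mm behind it (robot.tcp_to_grasp is the distance from the TCP to the grasp point, in m); x points along the fingers, z is the direction in which the jaws open and shut, and the axes are right-handed (so a half turn about x gives the same grasp; the last joint's range is limited). The gripper opens to 92 mm and grips with 3 to 60 N. Pads are 19 mm wide; open, the fingers measure 130 mm over their backs; the gripper's body (75 mm by 190 mm) begins 47 mm behind the grasp point.
Start: joints at [1.163, 0.342, 1.524, -0, 1.275, -0.146], TCP at [0.136, 0.507, 0.227] pointing down, gripper open.
Joint ranges: [-2.53, 2.53], [-0.77, 2.02], [0.04, 2.7], [-1, 4.14], [0.28, 2.66], [-3.11, 3.11]. Speed limits (rad/s): [2.57, 2.57, 3.14, 3.14, 3.14, 3.14].

### API

Orientations are given as [roll, pitch, yaw] about the fixed x, y, z axes, in that order (R = Rz(yaw) Ry(pitch) Rx(roll)).
In Python, from cell import robot gives the robot as it stands.
- The arm moves only by the tool move_arm, never from a script. Its argument "deltas" is a list of rows, each an object with "dp": the shift along the tool's x, y, z in m, a list of three; "turn": the turn, a rotation vector about the tool's x, y, z in degrees, a list of three. A call has 1 to 10 rows; each row is the pose to reach, as a shift and turn from the pose commanded when the call began, along the tool's axes at that moment; what a row does not reach only later rows make up. A row lasts 1/10 s, in which the tool goes at most 50 mm and 8.59 degrees, less where a joint would pass 70% of its speed; a pose out of reach is approached as far as the arm can. A call with a gripper value outside its range is refused whole. "hand" is the finger opening in m, from 0 to 0.0918, set as the call begins (left out, the last holds). The fingers move at their own pace and stop on an object; "squeeze" is the grip in N (left out, the last holds). Time passes only in rows, so rows that repeat a pose let the fingers close. It gives the time, the measured TCP pose, the force and the opening at its end, in the units of the state.
- robot.observe(): the state, without advancing time (a new reading comes with each control period).
- robot.read_camera(name): name is "scene" or "top"; returns (picture, depth): 384x512x3 uint8, red, green, blue; 384x512 float32, m along the optical axis (not along the pixel's ray), 0 where there is no reading.
- robot.camera_info(name): a dict with "fx", "fy", "cx", "cy" (pixels), "R" (3x3) and "t" (3): a world point X has camera coordinates R X + t. Camera axes: x right, y down, z forward; pixel columns grow to the right and rows downward; lengths in m; the calibration is good to about 2 mm. A picture is of the moment at which its call begins. camera_info takes no time and is no camera call.
- robot.hand_in(): hands the job in, once; it reports no verdict.
The state is a dict: "time": time; "qpos": joint angles; "qvel": joint speeds; "joint_efforts": joint torques, N m; "tool_pos": TCP position; "tool_rot": TCP orientation; "contact_force": force on the tool from outside, world axes, zero at the start; "torque": the same for the moment, N m; "opening": finger opening in m.
Only numpy, scipy, OpenCV 4.12 (cv2) and the standard library are available. Lean on these libraries where they do the work, as an engineer would, in place of code of your own. Each camera call takes 0.05 s, during which the arm holds its last target.

### The job

Put the white filter cartridge from the drip stand into the filter head: feel for the two slots by turning it gently, never forcing it, and press until it sits fully down past the stiff seal. Only once you are sure it is fully home, swing the open hinged clamp bar right down over it and let go. Leave the mug, bowl, soap bottle and spanner where they are.

Things in the scene. Friction and masses are not known exactly. Their poses are not given: they have to be found in the camera images.
- cartridge: Upright white and grey filter cartridge, 130 mm tall, 0.18 to 0.33 kg. Origin: centre of its underside, z up. Grey round nose, diameter 45, lowest 8 mm tapered to 34; two grey lugs on opposite sides along its +x and -x, 10 wide, undersides at z = 40, reaching 32 from the axis; white round body, diameter 52, z = 54 to 90; block head above. The same after a half turn about z.
- cartridge_head (a point): Centre of the cartridge's white block head, z = 110 mm above its underside. The block is 40 tall (z = 90 to 130), 36 across the cartridge's x axis and 46 across y: grip it from above across x, on its two flat sides.
- stand: Low fixed grey drip stand in which the cartridge starts upright: 100 mm square foot, round collar 66 across, 34 tall, hole diameter 48, floor 6 above the table. The cartridge leaves it straight upwards. Origin under its centre.
- head: Filter head, a fixed white assembly. Origin: underside, on the vertical axis of its bore; z up. Base tray 150 (x) by 190 (y -80 to +110), 9 thick. Round cup on the axis, 76 across, top edge at z = 50, bore diameter 49. Pressing the cartridge on the head with more than 45 N, even as a brief knock, breaks the plastic: touch slowly (10 to 15 mm/s); 10 to 15 N is plenty.
- mouth (a point): Middle of the mouth, on the bore axis at head z = 62 mm: top of a grey key ring, 12 tall, 76 across, hole 49, cut by two opposite slots 15 wide. They lie along the head's x axis, but turned about z by an unmeasured angle of up to 0.50 rad either way: find it by touch or sight. The ring does not turn. Lugs beside the slots rest on it, cartridge underside at head z = 22: not seated.
- seat (a point): Where the cartridge's underside is when fully home: on the bore axis, head z = 10 mm, a hard stop (cartridge top then at 140). With the lugs in the slots the nose first meets a rubber seal, at z = 14 to 16; it takes 5 to 6 N to push on down and stays where it is left. The cartridge is not home until it has gone down past it to the stop.
- clamp (a joint): Angle of the hinged clamp bar on the filter head: 0 = shut, level over the cartridge (on its stop, 1 mm above the top of a fully seated cartridge, which it would strike if the cartridge stood higher); grows as it opens upwards; starts open at 1.65 to 1.95 rad. Stiff hinge: stays where it is left, moved by about 2 N at the handle. Steel bar 24 wide, 8 thick.
- clamp_pivot (a point): The clamp's hinge line, which runs parallel to the head's x axis: on the head at x = 0, y = +74, z = 148 mm, between two post cheeks (x to +-27, y 61 to 87, up to z = 156).
- clamp_handle (a point): Centre of the black round cross-handle at the clamp's free end: diameter 14, 60 long, parallel to the head's x axis, 118 mm from the hinge line. At joint 0 it lies at head y = -44, z = 145; at angle a at about y = 74 - 118 cos a, z = 148 + 118 sin a.
- mug: White mug, 80 across, 90 tall, a bystander. Origin under its centre.
- bowl: Steel bowl, 120 across, 45 tall, a bystander. Origin under its centre.
- soap: Clear plastic soap bottle, 64 across, 140 tall, a bystander. Origin under its centre.
- spanner: Steel spanner 180 long lying flat, a bystander. Origin under its middle.
Not all that is in view belongs to the job. Leave any green or pink look-alike of the cartridge alone.

How it is judged:
On the way, in this order (a step that is already met when the one before it is completed fails the run):
1. the cartridge is fully home in the head while the clamp is still open (z of cartridge in the frame of head below 0.0125 m and horizontal distance between cartridge and head below 0.005 m and angle between cartridge's own z axis and vertical below 0.06 rad and value of joint clamp above 1 rad), for 0.3 s.
2. the clamp is shut over the seated cartridge (z of cartridge in the frame of head below 0.0125 m and horizontal distance between cartridge and head below 0.005 m and angle between cartridge's own z axis and vertical below 0.06 rad and value of joint clamp below 0.06 rad), for 0.2 s.
At the end, for the whole second after the job is handed in: The cartridge stands fully home in the filter head (origin less than 12.5 mm above the head's underside, within 5 mm of the bore axis, tilted less than 0.06 rad), at rest, with the clamp shut over it (joint below 0.06 rad), the robot clear (all of step 2 and linear speed of cartridge below 0.02 m/s); the robot touches nothing.
It fails at once if the cartridge is forced on the head with more than 45 N (contact force between cartridge and head above 45 N).
It fails at once if the clamp is swung down (below 0.6 rad) while the cartridge is not fully home (value of joint clamp below 0.6 rad and not (z of cartridge in the frame of head below 0.0125 m and horizontal distance between cartridge and head below 0.005 m and angle between cartridge's own z axis and vertical below 0.06 rad)).
It fails at once if the mug, bowl, soap bottle or spanner is pushed more than 30 mm or tipped over (distance of any of mug, bowl, soap, spanner from where it was at the start of the episode above 0.03 m or angle between any of mug, bowl, soap, spanner's own z axis and vertical above 0.4 rad).
It also fails if it takes over 72 s, if anything falls off the work surface, if the arm or the gripper's body presses on something with over 40 N, if the wrist force passes 120 N, or if a joint passes its speed limit or range.

## Working session

There is one attempt and no reset: what is moved stays moved. The work goes in short steps, Python scripts to look and compute and a tool call to move; the robot and the scene stay as the last step left them, time stands still between calls to the robot, and variables do not carry over. Pictures are saved under pics/ and viewed, and the job is handed in when it is done.

Besides the shell and the picture viewer there is one more tool, called after "Call:" as name(argument=value, ...), one argument or row to a line, values as JSON. move_arm: Moves the arm, as the interface text tells. Its arguments: {"type":"object","properties":{"deltas":{"type":"array"},"hand":{"type":"number"},"squeeze":{"type":"number"}},"required":["deltas"]}

```bash
mkdir -p pics; ls; python3 - <<'E'
from cell import robot
import cv2,numpy as np
s=robot.observe(); print({k:np.round(v,3) if not isinstance(v,(int,float)) else v for k,v in s.items()})
print(robot.tcp_to_grasp)
for n in("scene","top"):
    p,d=robot.read_camera(n); np.savez(f"{n}0.npz",p=p,d=d)
    cv2.imwrite(f"pics/{n}0.png",p[:,:,::-1]); print(robot.camera_info(n))
E
```

```text
pics
{'time': 0.0, 'qpos': array([ 1.163,  0.343,  1.525,  0.   ,  1.275, -0.146]), 'qvel': array([-0.   ,  0.   , -0.001,  0.   , -0.   ,  0.001]), 'joint_efforts': array([-3.0000e-03, -4.3122e+01, -2.4422e+01,  7.2000e-02,  5.6000e-02,
       -0.0000e+00]), 'tool_pos': array([0.136, 0.507, 0.226]), 'tool_rot': array([ 2.996,  1.569, -1.979]), 'contact_force': array([-0.362, -0.537, -0.764]), 'torque': array([-0.014,  0.008, -0.   ]), 'opening': 0.09200612146963723}
0.0188
{'fx': 460.8972220650667, 'fy': 460.8972220650667, 'cx': 256.55354428304884, 'cy': 190.02267246933727, 'R': array([[ 0.26536895,  0.96410881, -0.00857479],
       [ 0.53538186, -0.15474756, -0.83031287],
       [-0.80183888,  0.21574846, -0.55723156]]), 't': array([-0.12225029, -0.22940486,  1.70457472])}
{'fx': 482.54068147158904, 'fy': 482.54068147158904, 'cx': 259.908264465925, 'cy': 197.3320459717254, 'R': array([[ 0.0194118 , -0.99975358,  0.01076862],
       [-0.98202527, -0.02108792, -0.18756777],
       [ 0.18774864, -0.00693403, -0.98219263]]), 't': array([-0.02570997,  0.58281139,  1.29168826])}
```

View pics/scene0.png

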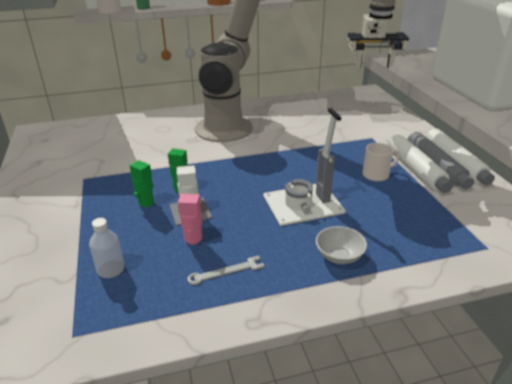

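View pics/top0.png

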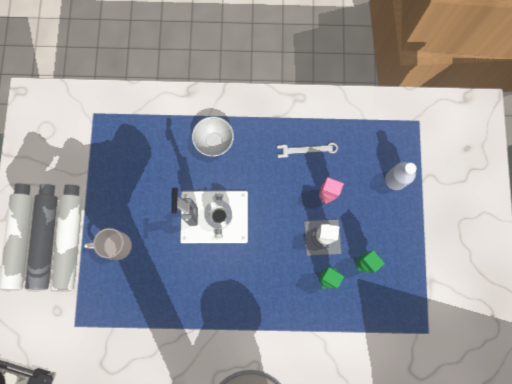

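In the scene view, the things that could be taken for the cartridge are: white (188,185) on the grey stand, pink (191,218), green (143,184) and green (178,165). The soap bottle is at (105,250). I choose the white one in the stand, which is at (328,234) in the top view. The head is at (215,215) in the top view. Next I'll check close crops.

```bash
python3 - <<'E'
import cv2,numpy as np
p=np.load("top0.npz")["p"][:,:,::-1]
a=cv2.resize(p[180:250,165:255],None,fx=8,fy=8,interpolation=cv2.INTER_CUBIC); cv2.imwrite("pics/c1.png",a)
a=cv2.resize(p[205:265,295:355],None,fx=9,fy=9,interpolation=cv2.INTER_CUBIC); cv2.imwrite("pics/c2.png",a)
p=np.load("scene0.npz")["p"][:,:,::-1]
a=cv2.resize(p[100:230,150:350],None,fx=4,fy=4,interpolation=cv2.INTER_CUBIC); cv2.imwrite("pics/c3.png",a)
E
```

```text
(no output)
```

View pics/c1.png

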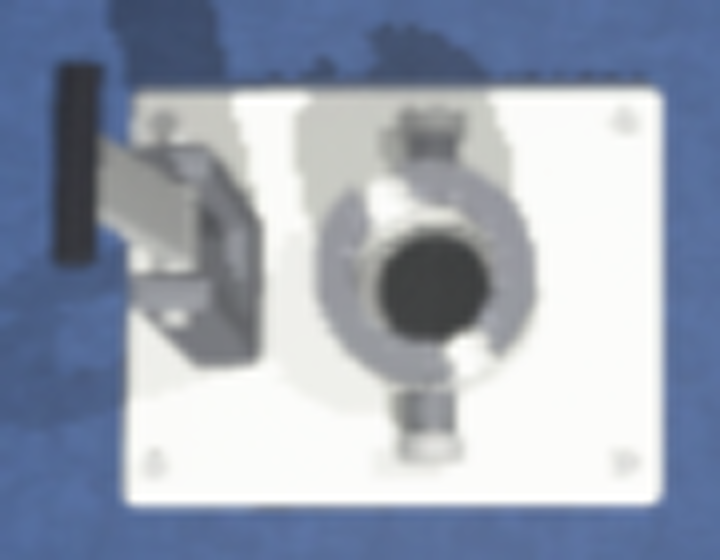

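View pics/c2.png

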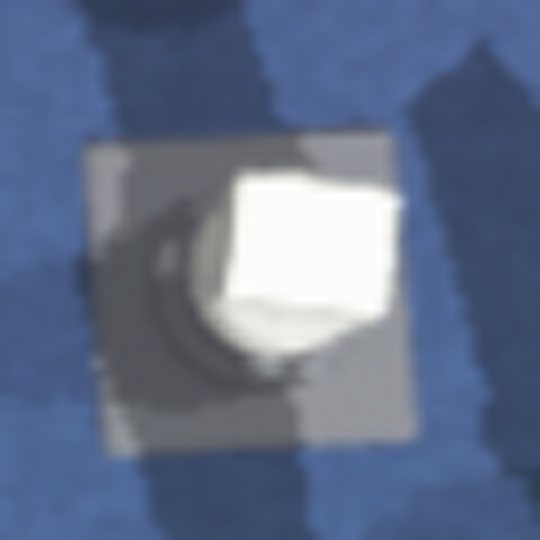

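View pics/c3.png

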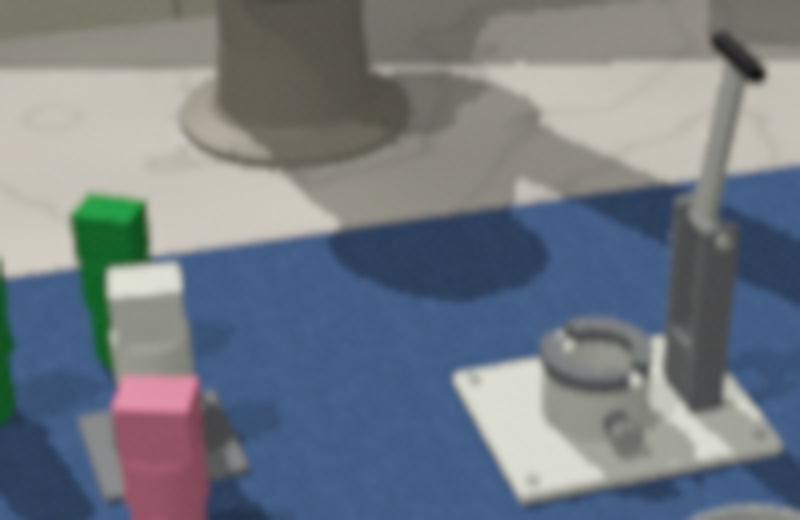

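The crops confirm the white cartridge on the stand, with its block at (300,240) in c2. The key ring's slots show as light gaps in c1 at about (390,200) and (468,355). Now I'll measure.

```bash
cat > h.py <<'E'
import cv2,numpy as np
from cell import robot
def ray(n,u,v,z):
    c=robot.camera_info(n);R=c["R"];t=c["t"];o=-R.T@t
    d=R.T@np.array([(u-c["cx"])/c["fx"],(v-c["cy"])/c["fy"],1]);return o+d*(z-o[2])/d[2]
def proj(n,X):
    c=robot.camera_info(n);q=c["R"]@np.array(X)+c["t"];return c["fx"]*q[0]/q[2]+c["cx"],c["fy"]*q[1]/q[2]+c["cy"]
def cloud(n,d):
    c=robot.camera_info(n);v,u=np.mgrid[0:384,0:512]
    q=np.stack([(u-c["cx"])/c["fx"]*d,(v-c["cy"])/c["fy"]*d,d],-1)
    W=(q-c["t"])@c["R"]; W[d==0]=np.nan; return W
E
python3 - <<'E'
from h import *
np.set_printoptions(precision=4,suppress=True)
cr=lambda x,y,x0,y0,k:((x+.5)/k-.5+x0,(y+.5)/k-.5+y0)
print("tray");C=[]
for x,y in[(128,88),(662,90),(662,504),(124,504)]:
    C.append(ray("top",*cr(x,y,165,180,8),.009)); print(C[-1])
C=np.array(C)
print("slots");S=[ray("top",*cr(x,y,165,180,8),.056) for x,y in[(390,198),(468,355)]];print(S,(S[0]+S[1])/2)
d=S[0]-S[1];print("slotdir",np.arctan2(d[1],d[0]))
print("handle",[ray("top",*cr(x,y,165,180,8),.26) for x,y in[(77,62),(75,262)]])
d=np.load("top0.npz")["d"];p=np.load("top0.npz")["p"].astype(int)
W=cloud("top",d)
# ring fit
m=(abs(W[...,2]-.062)<.005);m[:180]=0;m[250:]=0;m[:,:200]=0;m[:,235:]=0
r=W[m];print("ring n",len(r),r.mean(0)); print(cv2.minEnclosingCircle(r[:,:2].astype(np.float32)))
# block top
m=(W[...,2]>.125)&(W[...,2]<.15);m[:205]=0;m[265:]=0;m[:,:305]=0;m[:,350:]=0
b=W[m];print("block",len(b),b.mean(0),cv2.minAreaRect((b[:,:2]*1000).astype(np.float32)))
for x,y in[(237,173),(400,198),(386,312),(229,302)]: print(ray("top",*cr(x,y,295,205,9),.136))
print("stand")
for x,y in[(84,145),(388,130),(416,438),(106,455)]: print(ray("top",*cr(x,y,295,205,9),.005))
E
```

```text
tray
[0.6071 0.2157 0.009 ]
[0.6105 0.0227 0.009 ]
[0.4607 0.0191 0.009 ]
[0.4568 0.2095 0.009 ]
slots
[array([0.5606, 0.1153, 0.056 ]), array([0.5062, 0.0864, 0.056 ])] [0.5334 0.1008 0.056 ]
slotdir 0.4889958217020496
handle [array([0.5638, 0.1907, 0.26  ]), array([0.5041, 0.1882, 0.26  ])]
ring n 291 [0.5339 0.1036 0.0621]
((0.5346590876579285, 0.10344567149877548), 0.03937239199876785)
block 259 [ 0.4808 -0.1928  0.1355] ((481.40850830078125, -193.06968688964844), (47.29705810546875, 36.80231475830078), 83.48880004882812)
[ 0.5013 -0.173   0.136 ]
[ 0.495 -0.22   0.136]
[ 0.462  -0.2156  0.136 ]
[ 0.4639 -0.1705  0.136 ]
stand
[ 0.5273 -0.1419  0.005 ]
[ 0.5342 -0.2391  0.005 ]
[ 0.4362 -0.2469  0.005 ]
[ 0.4289 -0.149   0.005 ]
```

```bash
cat >> h.py <<'E'
from scipy.spatial.transform import Rotation as Ro
np.set_printoptions(precision=4,suppress=True)
def toolR(yaw): # x down, z (jaw) along world yaw
    z=np.array([np.cos(yaw),np.sin(yaw),0]);x=np.array([0,0,-1.]);return np.column_stack([x,np.cross(z,x),z])
def delta(P,yaw,P0=None,R0=None):
    s=robot.observe()
    R0=Ro.from_euler("xyz",s["tool_rot"]).as_matrix() if R0 is None else R0
    P0=np.array(s["tool_pos"]) if P0 is None else np.array(P0)
    dp=R0.T@(np.array(P)-P0); tv=Ro.from_matrix(R0.T@toolR(yaw)).as_rotvec(degrees=True)
    print("dp",dp,"turn",tv)
def st():
    s=robot.observe();R=Ro.from_euler("xyz",s["tool_rot"]).as_matrix()
    print("t",s["time"],"p",s["tool_pos"],"jawyaw",np.arctan2(R[1,2],R[0,2]),"down",R[:,0],"F",s["contact_force"],"T",s["torque"],"op",s["opening"],"q",s["qpos"])
    return s,R
E
python3 - <<'E'
from h import *
s,R=st();print(R)
delta((.40,.30,.33),-.1);delta((.4,.3,.33),np.pi-.1)
for u,v in[(331,190),(331,278),(371,262)]:print(ray("top",u,v,.12))
E
```

```text
t 0.1 p [0.1357 0.5068 0.2261] jawyaw 1.3089976713479157 down [-0.0006 -0.0012 -1.    ] F [-0.1262  0.2599  0.2336] T [ 0.0536 -0.0108  0.0202] op 0.0917518365779185 q [ 1.163   0.3426  1.5249  0.      1.2754 -0.146 ]
[[-0.0006 -0.9659  0.2588]
 [-0.0012  0.2588  0.9659]
 [-1.      0.0002 -0.0013]]
dp [-0.1038 -0.3088 -0.1315] turn [80.7296 -0.0728  0.0429]
dp [-0.1038 -0.3088 -0.1315] turn [-99.2704  -0.0448  -0.0761]
[ 0.5948 -0.2025  0.12  ]
[ 0.3632 -0.2006  0.12  ]
[ 0.4062 -0.3049  0.12  ]
```

Call:
move_arm(
  deltas=[
    {"dp":[-0.1,0,0],"turn":[8,0,0]},
    {"dp":[-0.1,-0.05,-0.02],"turn":[16,0,0]},
    {"dp":[-0.104,-0.1,-0.04],"turn":[24,0,0]},
    {"dp":[-0.104,-0.14,-0.06],"turn":[32,0,0]},
    {"dp":[-0.104,-0.19,-0.08],"turn":[40,0,0]},
    {"dp":[-0.104,-0.23,-0.1],"turn":[48,0,0]},
    {"dp":[-0.104,-0.27,-0.12],"turn":[56,0,0]},
    {"dp":[-0.104,-0.309,-0.132],"turn":[64,0,0]},
    {"dp":[-0.104,-0.309,-0.132],"turn":[72,0,0]},
    {"dp":[-0.104,-0.309,-0.132],"turn":[80.7,0,0]},
  ],
  hand=0.07,
)

```text
time: 1.1
tool_pos: [0.4014, 0.2982, 0.33]
tool_rot: [-2.578, 1.569, -2.685]
contact_force: [0.3, -0.8, 0.6]
opening: 0.07
```

```bash
python3 - <<'E'
from h import *
s,R=st();delta((.481,-.1935,.20),-.11)
W=cloud("top",np.load("top0.npz")["d"]);print(np.nanmax(W[170:210,315:345,2]),np.nanmax(W[260:300,315:345,2]))
E
```

```text
t 1.1 p [0.4014 0.2982 0.33  ] jawyaw -0.10715666291595605 down [-0.0013 -0.0007 -1.    ] F [ 0.2555 -0.7891  0.628 ] T [-0.0935  0.0955 -0.0573] op 0.06996650590501763 q [0.4855 0.2356 1.3896 0.     1.5179 0.5926]
dp [ 0.1302 -0.4802  0.1319] turn [ 0.1629 -0.0727  0.0461]
0.13723993042385246 0.13798432096508903
```

Call:
move_arm(
  deltas=[
    {"dp":[0,-0.048,0.013],"turn":[0,0,0]},
    {"dp":[0,-0.096,0.026],"turn":[0,0,0]},
    {"dp":[0,-0.144,0.04],"turn":[0,0,0]},
    {"dp":[0,-0.192,0.053],"turn":[0,0,0]},
    {"dp":[0,-0.24,0.066],"turn":[0,0,0]},
    {"dp":[0.03,-0.28,0.077],"turn":[0,0,0]},
    {"dp":[0.06,-0.32,0.088],"turn":[0,0,0]},
    {"dp":[0.09,-0.36,0.1],"turn":[0,0,0]},
    {"dp":[0.12,-0.4,0.11],"turn":[0,0,0]},
    {"dp":[0.13,-0.44,0.121],"turn":[0,0,0]},
  ],
)

```text
time: 2.1
tool_pos: [0.4762, -0.1507, 0.1978]
tool_rot: [2.707, 1.566, 2.61]
contact_force: [0.3, -0.1, 0.3]
opening: 0.0703
```

Call:
move_arm(
  deltas=[
    {"dp":[0,-0.04,0.011],"turn":[0,0,0]},
    {"dp":[0,-0.04,0.011],"turn":[0,0,0]},
    {"dp":[0,-0.04,0.011],"turn":[0,0,0]},
  ],
)

```text
time: 2.4
tool_pos: [0.4844, -0.1914, 0.2]
tool_rot: [2.483, 1.569, 2.383]
contact_force: [0.5, -0.0, -0.0]
opening: 0.07
```

```bash
python3 - <<'E'
from h import *
s,R=st();delta((.481,-.1935,.10),-.11)
p,d=robot.read_camera("scene");cv2.imwrite("pics/s1.png",cv2.resize(p[80:260,100:300,::-1],None,fx=4,fy=3.3))
E
```

```text
t 2.4 p [ 0.4844 -0.1914  0.2   ] jawyaw -0.09971379321796855 down [-0.0012  0.0011 -1.    ] F [ 0.4796 -0.0293 -0.0242] T [-0.0776  0.0465 -0.0442] op 0.06996787750225568 q [-0.5238  0.3585  1.577   0.0004  1.2078 -0.4242]
dp [ 0.1    -0.0025 -0.003 ] turn [ 0.5893 -0.0749 -0.0573]
```

View pics/s1.png

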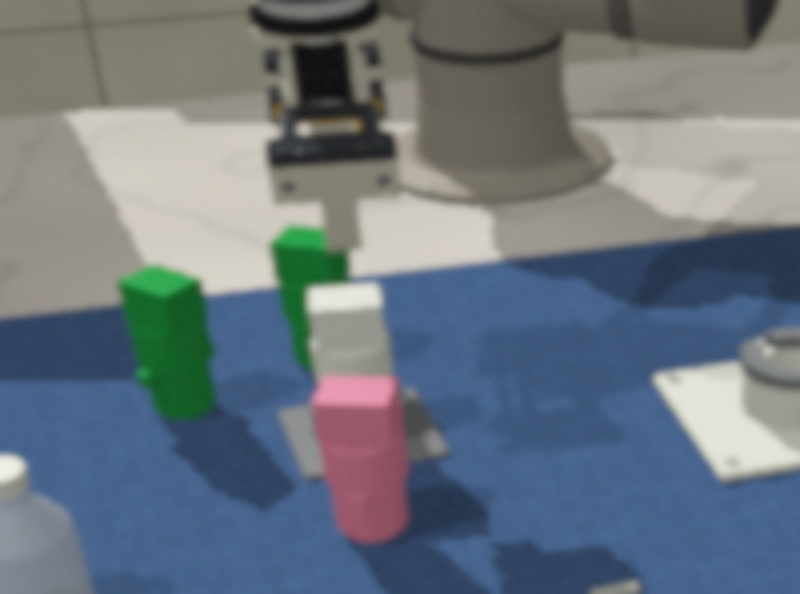

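The fingers at (340,225) hang straight above the white block at (345,300), and both look-alikes are clear. I'll descend and grip.

Call:
move_arm(
  deltas=[
    {"dp":[0.03,-0.0025,-0.003],"turn":[0.6,0,0]},
    {"dp":[0.06,-0.0025,-0.003],"turn":[0.6,0,0]},
    {"dp":[0.08,-0.0025,-0.003],"turn":[0.6,0,0]},
    {"dp":[0.09,-0.0025,-0.003],"turn":[0.6,0,0]},
    {"dp":[0.1,-0.0025,-0.003],"turn":[0.6,0,0]},
    {"dp":[0.1,-0.0025,-0.003],"turn":[0.6,0,0]},
  ],
)

```text
time: 3.05
tool_pos: [0.4813, -0.1923, 0.1003]
tool_rot: [2.608, 1.57, 2.501]
contact_force: [-0.2, -0.1, -0.1]
opening: 0.07
```

Call:
move_arm(
  deltas=[
    {"dp":[0,0,0],"turn":[0,0,0]},
    {"dp":[0,0,0],"turn":[0,0,0]},
    {"dp":[0,0,0],"turn":[0,0,0]},
    {"dp":[0,0,0],"turn":[0,0,0]},
    {"dp":[0,0,0],"turn":[0,0,0]},
    {"dp":[0,0,0],"turn":[0,0,0]},
    {"dp":[0,0,0],"turn":[0,0,0]},
  ],
  hand=0.025,
  squeeze=30,
)

```text
time: 3.75
tool_pos: [0.4817, -0.1932, 0.101]
tool_rot: [-0.275, 1.57, -0.383]
contact_force: [-0.2, 0.1, 3.9]
opening: 0.0355
```

```bash
python3 - <<'E'
from h import *
st()
E
```

```text
t 3.75 p [ 0.4817 -0.1932  0.101 ] jawyaw -0.10811789983547722 down [ 0.0004 -0.0002 -1.    ] F [-0.2315  0.1046  3.8747] T [-0.1337  0.1612 -0.0124] op 0.03550717116076412 q [-0.5293  0.4685  1.712   0.0001  0.9606 -0.4212]
```

Call:
move_arm(
  deltas=[
    {"dp":[-0.01,0,0],"turn":[0,0,0]},
    {"dp":[-0.025,0,0],"turn":[0,0,0]},
    {"dp":[-0.04,0,0],"turn":[0,0,0]},
    {"dp":[-0.06,0,0],"turn":[0,0,0]},
    {"dp":[-0.08,0,0],"turn":[0,0,0]},
    {"dp":[-0.1,0,0],"turn":[0,0,0]},
    {"dp":[-0.1,0,0],"turn":[0,0,0]},
    {"dp":[-0.1,0,0],"turn":[0,0,0]},
  ],
)

```text
time: 4.55
tool_pos: [0.4813, -0.193, 0.2005]
tool_rot: [1.796, 1.571, 1.688]
contact_force: [-0.3, -0.0, -2.8]
opening: 0.0355
```

```bash
python3 - <<'E'
from h import *
st();delta((.534,.102,.2),.485)
p,d=robot.read_camera("scene");cv2.imwrite("pics/s2.png",cv2.resize(p[80:260,100:300,::-1],None,fx=4,fy=3.3));np.savez("s2.npz",p=p,d=d)
p,d=robot.read_camera("top");np.savez("t2.npz",p=p,d=d)
E
```

```text
t 4.55 p [ 0.4813 -0.193   0.2005] jawyaw -0.10817102452730644 down [-0.      0.0001 -1.    ] F [-0.3245 -0.0135 -2.8248] T [-0.1099  0.0629 -0.0354] op 0.03546018912110863 q [-0.5293  0.3532  1.5836  0.0001  1.2048 -0.4212]
dp [0.0005 0.299  0.0205] turn [-33.9862   0.0003  -0.0048]
```

View pics/s2.png

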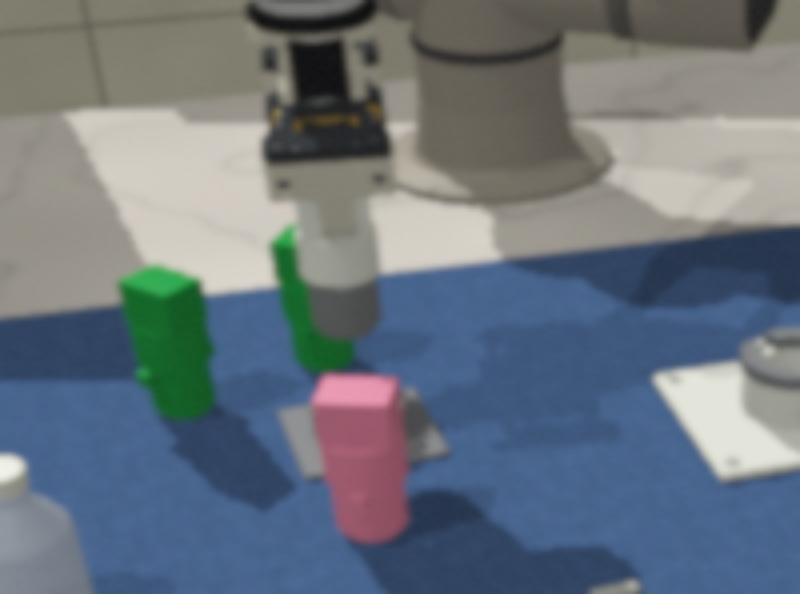

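```bash
python3 - <<'E'
from h import *
cr=lambda x,y:((x+.5)/8-.5+165,(y+.5)/8-.5+180)
print(ray("top",*cr(427,276),.062))
# overlay predicted ring for candidates
import itertools
ps=np.load("top0.npz")["p"][:,:,::-1]; a=cv2.resize(ps[180:250,165:255],None,fx=8,fy=8,interpolation=cv2.INTER_CUBIC)
b=cv2.resize(np.load("scene0.npz")["p"][160:220,270:340,::-1],None,fx=8,fy=8,interpolation=cv2.INTER_CUBIC)
C=np.array([.534,.102])
def draw(img,n,x0,y0,pts,col):
    q=[proj(n,X) for X in pts]; q=[(int((u+.5-x0)*8-.5),int((v+.5-y0)*8-.5)) for u,v in q]
    cv2.polylines(img,[np.array(q)],False,col,1)
for img,n,x0,y0 in((a,"top",165,180),(b,"scene",270,160)):
    for r in(.038,.0245):
        draw(img,n,x0,y0,[(C[0]+r*np.cos(t),C[1]+r*np.sin(t),.062) for t in np.linspace(0,6.3,60)],(0,0,255))
    th=.485;e=np.array([np.cos(th),np.sin(th)]);f=np.array([-e[1],e[0]])
    for s in(-1,1):
        for w in(-.0075,.0075):
            draw(img,n,x0,y0,[(*(C+s*e*r+f*w),.062) for r in(.0245,.038)],(0,200,0))
cv2.imwrite("pics/o1.png",a);cv2.imwrite("pics/o2.png",b)
E
```

```text
[0.5325 0.101  0.062 ]
```

View pics/o1.png

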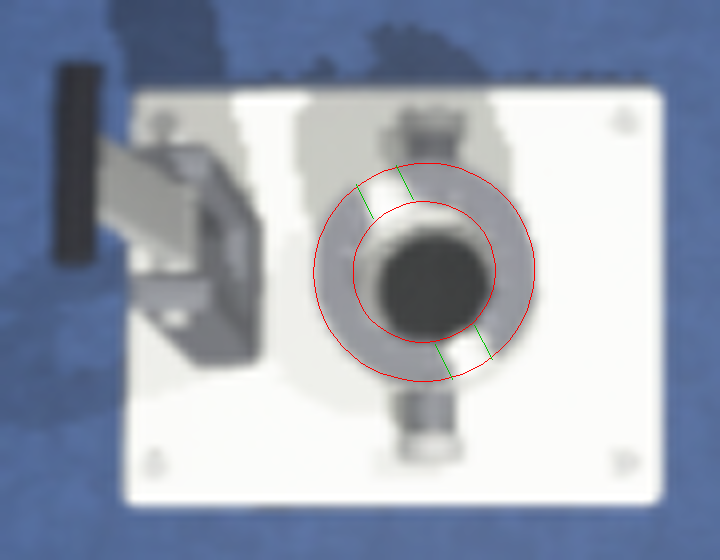

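View pics/o2.png

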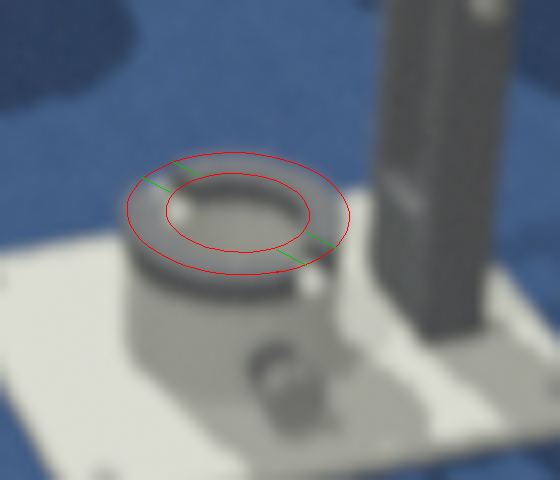

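Call:
move_arm(
  deltas=[
    {"dp":[0,0.03,0.002],"turn":[-3.5,0,0]},
    {"dp":[0,0.06,0.004],"turn":[-7,0,0]},
    {"dp":[0,0.095,0.006],"turn":[-10.5,0,0]},
    {"dp":[0,0.13,0.009],"turn":[-14,0,0]},
    {"dp":[0,0.165,0.011],"turn":[-17.5,0,0]},
    {"dp":[0,0.2,0.014],"turn":[-21,0,0]},
    {"dp":[0,0.23,0.016],"turn":[-24.5,0,0]},
    {"dp":[0,0.26,0.018],"turn":[-28,0,0]},
    {"dp":[0,0.28,0.02],"turn":[-31,0,0]},
    {"dp":[0,0.2985,0.02],"turn":[-34,0,0]},
  ],
)

```text
time: 5.65
tool_pos: [0.5332, 0.1028, 0.1993]
tool_rot: [2.647, 1.568, 3.136]
contact_force: [-0.2, -0.4, -1.5]
opening: 0.0359
```

Call:
move_arm(
  deltas=[
    {"dp":[0,0,0],"turn":[0,0,0]},
    {"dp":[0,0,0],"turn":[0,0,0]},
    {"dp":[0,0,0],"turn":[0,0,0]},
  ],
)

```text
time: 5.95
tool_pos: [0.5333, 0.1007, 0.2002]
tool_rot: [2.939, 1.57, -2.86]
contact_force: [-1.3, 0.2, -2.7]
opening: 0.0357
```

```bash
python3 - <<'E'
from h import *
st();delta((.5335,.1015,.165),.485)
p,d=robot.read_camera("scene");cv2.imwrite("pics/s3.png",cv2.resize(p[60:240,230:400,::-1],None,fx=4,fy=3.3))
E
```

```text
t 5.95 p [0.5333 0.1007 0.2002] jawyaw 0.48386261015583876 down [-0.0012 -0.0003 -1.    ] F [-1.3075  0.2147 -2.7214] T [-0.1131  0.0124 -0.017 ] op 0.03568937040439285 q [ 0.0455  0.3973  1.5165 -0.0003  1.229  -0.4383]
dp [0.0352 0.0007 0.0006] turn [-0.0652 -0.0676 -0.0139]
```

View pics/s3.png

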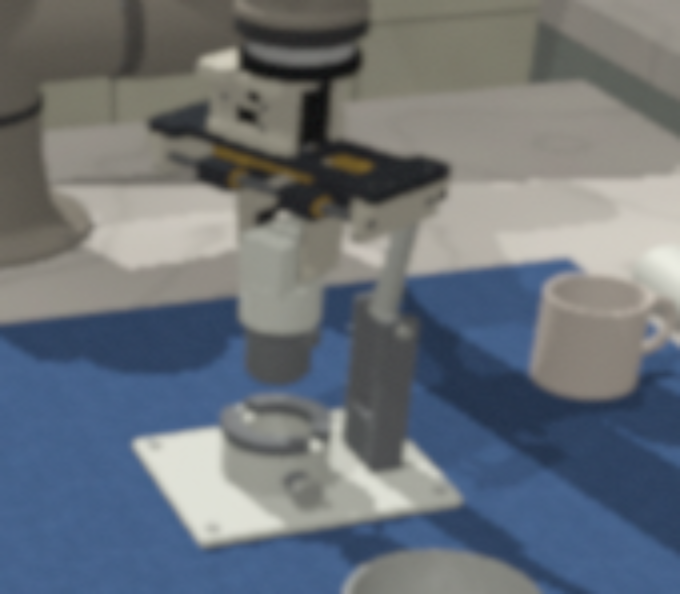

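Call:
move_arm(
  deltas=[
    {"dp":[0.01,0.0007,0.0006],"turn":[0,0,0]},
    {"dp":[0.02,0.0007,0.0006],"turn":[0,0,0]},
    {"dp":[0.025,0.0007,0.0006],"turn":[0,0,0]},
    {"dp":[0.03,0.0007,0.0006],"turn":[0,0,0]},
    {"dp":[0.03,0.0007,0.0006],"turn":[0,0,0]},
    {"dp":[0.03,0.0007,0.0006],"turn":[0,0,0]},
  ],
)

```text
time: 6.6
tool_pos: [0.5339, 0.1024, 0.1707]
tool_rot: [0.623, 1.571, 1.108]
contact_force: [-0.9, -0.3, -2.8]
opening: 0.036
```

```bash
python3 - <<'E'
from h import *
st()
E
```

```text
t 6.6 p [0.5339 0.1024 0.1707] jawyaw 0.48527222506188294 down [ 0.0001  0.0001 -1.    ] F [-0.9314 -0.3046 -2.7823] T [-0.0015  0.041   0.0446] op 0.03600609961164008 q [ 0.0484  0.4261  1.5579  0.0001  1.1575 -0.4369]
```

Call:
move_arm(
  deltas=[
    {"dp":[0.0015,0,0],"turn":[0,0,0]},
    {"dp":[0.003,0,0],"turn":[0,0,0]},
    {"dp":[0.0045,0,0],"turn":[0,0,0]},
    {"dp":[0.006,0,0],"turn":[0,0,0]},
    {"dp":[0.0075,0,0],"turn":[0,0,0]},
    {"dp":[0.009,0,0],"turn":[0,0,0]},
    {"dp":[0.0105,0,0],"turn":[0,0,0]},
    {"dp":[0.012,0,0],"turn":[0,0,0]},
    {"dp":[0.0135,0,0],"turn":[0,0,0]},
    {"dp":[0.015,0,0],"turn":[0,0,0]},
  ],
)

```text
time: 7.6
tool_pos: [0.5338, 0.1024, 0.1556]
tool_rot: [0.356, 1.571, 0.841]
contact_force: [-0.3, 0.0, -1.6]
opening: 0.0356
```

```bash
python3 - <<'E'
from h import *
st()
E
```

```text
t 7.6 p [0.5338 0.1024 0.1556] jawyaw 0.48529941633599055 down [ 0.0001  0.0001 -1.    ] F [-0.3134  0.0227 -1.6347] T [-0.0869  0.0505  0.0099] op 0.03561022589641101 q [ 0.0484  0.4418  1.5784  0.0001  1.1213 -0.4369]
```

Call:
move_arm(
  deltas=[
    {"dp":[0.0015,-0.0004,-0.0004],"turn":[0,0,0]},
    {"dp":[0.003,-0.0007,-0.0007],"turn":[0,0,0]},
    {"dp":[0.0045,-0.0007,-0.0007],"turn":[0,0,0]},
    {"dp":[0.006,-0.0007,-0.0007],"turn":[0,0,0]},
    {"dp":[0.0075,-0.0007,-0.0007],"turn":[0,0,0]},
    {"dp":[0.009,-0.0007,-0.0007],"turn":[0,0,0]},
    {"dp":[0.0105,-0.0007,-0.0007],"turn":[0,0,0]},
    {"dp":[0.012,-0.0007,-0.0007],"turn":[0,0,0]},
    {"dp":[0.0135,-0.0007,-0.0007],"turn":[0,0,0]},
    {"dp":[0.015,-0.0007,-0.0007],"turn":[0,0,0]},
  ],
)

```text
time: 8.6
tool_pos: [0.5335, 0.1014, 0.1406]
tool_rot: [0.806, 1.571, 1.292]
contact_force: [-0.1, -0.4, -2.0]
opening: 0.0357
```

```bash
python3 - <<'E'
from h import *
st()
E
```

```text
t 8.6 p [0.5335 0.1014 0.1406] jawyaw 0.4853107961144168 down [ 0.      0.0001 -1.    ] F [-0.115  -0.4476 -2.0072] T [-0.0791  0.0099 -0.0358] op 0.03569988485571471 q [ 0.0467  0.4577  1.5988  0.0001  1.0851 -0.4387]
```

Inside the bore with no contact. I'll carry on slowly.

Call:
move_arm(
  deltas=[
    {"dp":[0.0015,0,0],"turn":[0,0,0]},
    {"dp":[0.003,0,0],"turn":[0,0,0]},
    {"dp":[0.0045,0,0],"turn":[0,0,0]},
    {"dp":[0.006,0,0],"turn":[0,0,0]},
    {"dp":[0.0075,0,0],"turn":[0,0,0]},
    {"dp":[0.009,0,0],"turn":[0,0,0]},
    {"dp":[0.0105,0,0],"turn":[0,0,0]},
    {"dp":[0.012,0,0],"turn":[0,0,0]},
    {"dp":[0.0135,0,0],"turn":[0,0,0]},
    {"dp":[0.015,0,0],"turn":[0,0,0]},
  ],
)

```text
time: 9.6
tool_pos: [0.5335, 0.1014, 0.1256]
tool_rot: [1.466, 1.571, 1.951]
contact_force: [0.5, -0.2, -2.7]
opening: 0.0355
```

```bash
python3 - <<'E'
from h import *
st()
E
```

```text
t 9.6 p [0.5335 0.1014 0.1256] jawyaw 0.4853162903810951 down [-0.  0. -1.] F [ 0.5359 -0.2231 -2.6989] T [-0.0716  0.0471  0.029 ] op 0.03550731017687447 q [ 0.0467  0.4752  1.6168  0.      1.0496 -0.4387]
```

Call:
move_arm(
  deltas=[
    {"dp":[0.0012,0,0],"turn":[0,0,0]},
    {"dp":[0.0024,0,0],"turn":[0,0,0]},
    {"dp":[0.0036,0,0],"turn":[0,0,0]},
    {"dp":[0.0048,0,0],"turn":[0,0,0]},
    {"dp":[0.006,0,0],"turn":[0,0,0]},
    {"dp":[0.0072,0,0],"turn":[0,0,0]},
    {"dp":[0.0084,0,0],"turn":[0,0,0]},
  ],
)

```text
time: 10.3
tool_pos: [0.5335, 0.1014, 0.1172]
tool_rot: [0.649, 1.571, 1.135]
contact_force: [0.0, -0.2, -2.3]
opening: 0.0359
```

Call:
move_arm(
  deltas=[
    {"dp":[0.001,0,0],"turn":[0,0,0]},
    {"dp":[0.002,0,0],"turn":[0,0,0]},
  ],
)

```text
time: 10.5
tool_pos: [0.5335, 0.1014, 0.1152]
tool_rot: [0.609, 1.571, 1.095]
contact_force: [0.7, 0.2, -1.9]
opening: 0.0356
```

```bash
python3 - <<'E'
from h import *
st()
E
```

```text
t 10.5 p [0.5335 0.1014 0.1152] jawyaw 0.4852554110341536 down [ 0.      0.0001 -1.    ] F [ 0.6579  0.1858 -1.9254] T [-0.0463 -0.0252  0.0216] op 0.03562906500220136 q [ 0.0467  0.4879  1.6284  0.0001  1.0252 -0.4387]
```

Call:
move_arm(
  deltas=[
    {"dp":[0.001,0,0],"turn":[0,0,0]},
    {"dp":[0.002,0,0],"turn":[0,0,0]},
    {"dp":[0.003,0,0],"turn":[0,0,0]},
  ],
)

```text
time: 10.8
tool_pos: [0.5336, 0.1014, 0.1123]
tool_rot: [0.164, 1.571, 0.649]
contact_force: [0.5, 0.4, -2.3]
opening: 0.0358
```

Call:
move_arm(
  deltas=[
    {"dp":[0.001,0,0],"turn":[0,0,0]},
    {"dp":[0.002,0,0],"turn":[0,0,0]},
  ],
)

```text
time: 11.0
tool_pos: [0.5335, 0.1014, 0.1102]
tool_rot: [0.907, 1.571, 1.392]
contact_force: [-1.1, 0.2, -1.5]
opening: 0.0356
```

```bash
python3 - <<'E'
from h import *
st()
E
```

```text
t 11.0 p [0.5335 0.1014 0.1102] jawyaw 0.4852699751952918 down [ 0.      0.0001 -1.    ] F [-1.1234  0.2279 -1.5363] T [-0.1042  0.0149 -0.0333] op 0.0355558622891735 q [ 0.0467  0.4942  1.6339  0.0001  1.0135 -0.4387]
```

Underside is now at about 15 mm and past the ring level, so the lugs are in the slots. The seal comes next.

Call:
move_arm(
  deltas=[
    {"dp":[0.001,0,0],"turn":[0,0,0]},
    {"dp":[0.002,0,0],"turn":[0,0,0]},
  ],
)

```text
time: 11.2
tool_pos: [0.5336, 0.1014, 0.1087]
tool_rot: [-0.455, 1.57, 0.031]
contact_force: [-1.6, -0.7, 4.0]
opening: 0.0362
```

Call:
move_arm(
  deltas=[
    {"dp":[0.001,0,0],"turn":[0,0,0]},
    {"dp":[0.0015,0,0],"turn":[0,0,0]},
  ],
)

```text
time: 11.4
tool_pos: [0.5336, 0.1014, 0.107]
tool_rot: [-0.261, 1.57, 0.224]
contact_force: [-0.7, -0.4, 2.7]
opening: 0.0362
```

```bash
python3 - <<'E'
from h import *
st()
E
```

```text
t 11.4 p [0.5336 0.1014 0.107 ] jawyaw 0.48530457012057066 down [ 0.0004  0.0001 -1.    ] F [-0.7114 -0.3572  2.6836] T [-0.136   0.4329  0.0011] op 0.03624461410895786 q [ 0.0467  0.4982  1.6375  0.0001  1.0055 -0.4387]
```

Call:
move_arm(
  deltas=[
    {"dp":[0.0008,0,0],"turn":[0,0,0]},
    {"dp":[0.0016,0,0],"turn":[0,0,0]},
  ],
)

```text
time: 11.6
tool_pos: [0.5336, 0.1015, 0.1053]
tool_rot: [-0.135, 1.571, 0.351]
contact_force: [-0.7, 0.2, 3.4]
opening: 0.0363
```

Call:
move_arm(
  deltas=[
    {"dp":[0.0008,0,0],"turn":[0,0,0]},
  ],
)

```text
time: 11.7
tool_pos: [0.5337, 0.1014, 0.1049]
tool_rot: [-0.33, 1.57, 0.155]
contact_force: [-3.1, 0.6, 13.0]
opening: 0.036
```

Call:
move_arm(
  deltas=[
    {"dp":[0.0008,0,0],"turn":[0,0,0]},
  ],
)

```text
time: 11.8
tool_pos: [0.5337, 0.1015, 0.1049]
tool_rot: [-0.513, 1.57, -0.027]
contact_force: [-6.0, -0.0, 19.4]
opening: 0.0361
```

Firm stop at TCP 0.1049, which puts the underside at about 0.010, with the soft seal felt before it. I'll relieve the force, release and look.

Call:
move_arm(
  deltas=[
    {"dp":[-0.001,0,0],"turn":[0,0,0]},
    {"dp":[-0.0014,0,0],"turn":[0,0,0]},
  ],
)

```text
time: 12.0
tool_pos: [0.5336, 0.1015, 0.105]
tool_rot: [0.001, 1.571, 0.487]
contact_force: [0.0, -0.4, 0.4]
opening: 0.0359
```

Call:
move_arm(
  deltas=[
    {"dp":[0,0,0],"turn":[0,0,0]},
    {"dp":[0,0,0],"turn":[0,0,0]},
    {"dp":[0,0,0],"turn":[0,0,0]},
    {"dp":[0,0,0],"turn":[0,0,0]},
    {"dp":[0,0,0],"turn":[0,0,0]},
  ],
  hand=0.06,
)

```text
time: 12.5
tool_pos: [0.5335, 0.1015, 0.1049]
tool_rot: [1.431, 1.571, 1.916]
contact_force: [0.6, 0.2, -0.1]
opening: 0.0598
```

Call:
move_arm(
  deltas=[
    {"dp":[-0.005,0,0],"turn":[0,0,0]},
    {"dp":[-0.02,0,0],"turn":[0,0,0]},
    {"dp":[-0.05,0,0],"turn":[0,0,0]},
    {"dp":[-0.09,0,0],"turn":[0,0,0]},
    {"dp":[-0.13,0,0],"turn":[0,0,0]},
    {"dp":[-0.17,0,0],"turn":[0,0,0]},
    {"dp":[-0.2,0,0],"turn":[0,0,0]},
    {"dp":[-0.2,0,0],"turn":[0,0,0]},
  ],
)

```text
time: 13.3
tool_pos: [0.5352, 0.1016, 0.3103]
tool_rot: [-0.425, 1.561, 0.06]
contact_force: [0.6, -0.1, 0.9]
opening: 0.0602
```

```bash
python3 - <<'E'
from h import *
st()
p,d=robot.read_camera("scene");cv2.imwrite("pics/s4.png",cv2.resize(p[60:240,230:400,::-1],None,fx=4,fy=3.3));np.savez("s4.npz",p=p,d=d)
W=cloud("scene",d)
m=(abs(W[...,0]-.534)<.03)&(abs(W[...,1]-.102)<.03)&(W[...,2]>.1)&(W[...,2]<.2)
b=W[m];print(len(b),np.percentile(b[:,2],[50,90,97,100]))
h=(W[...,2]>.2)&(W[...,2]<.28)&(abs(W[...,0]-.534)<.04)&(abs(W[...,1]-.19)<.03);print(W[h].mean(0),W[h].max(0),h.sum())
E
```

```text
t 13.3 p [0.5352 0.1016 0.3103] jawyaw 0.48546931939192944 down [ 0.0097  0.0006 -1.    ] F [ 0.5842 -0.1275  0.9054] T [-0.0582 -0.0306 -0.0035] op 0.06021767039544444 q [ 0.0468  0.3239  1.3207  0.0001  1.4872 -0.4387]
353 [0.1283 0.1387 0.1395 0.1411]
[0.5385 0.1812 0.2441] [0.5653 0.193  0.2716] 234
```

View pics/s4.png

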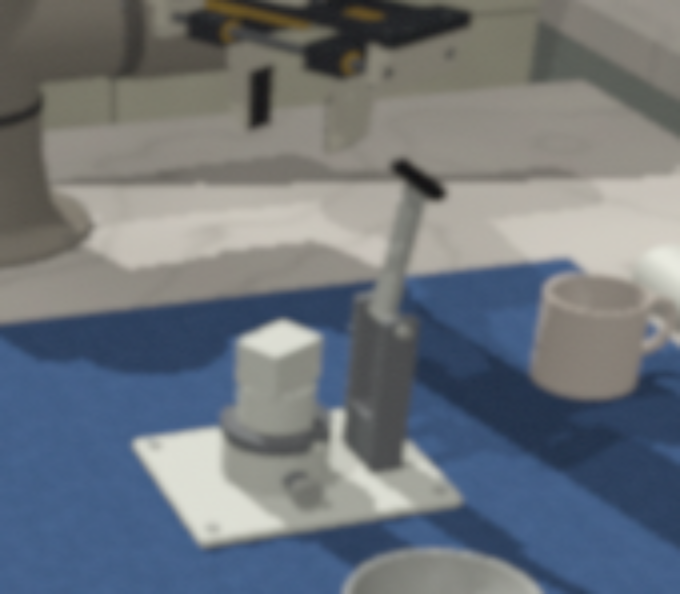

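The view shows the cartridge standing in the cup at (280,390) with its top at z≈0.140, which is home, and the gripper clear. The clamp bar is still open, its handle at (418,178). Next I go behind the handle with closed fingers.

```bash
python3 - <<'E'
from h import *
delta((.532,.235,.31),.02)
p,d=robot.read_camera("top");W=cloud("top",d)
m=(W[...,2]>.25)&(W[...,2]<.3)&(abs(W[...,1]-.19)<.025)&(abs(W[...,0]-.534)<.05);print(W[m].mean(0),W[m].min(0),W[m].max(0),m.sum())
E
```

```text
dp [-0.0025  0.1191  0.0603] turn [26.6616  0.2884  0.0528]
[0.5304 0.1884 0.2696] [0.5018 0.1816 0.25  ] [0.5607 0.1966 0.279 ] 163
```

Call:
move_arm(
  deltas=[
    {"dp":[-0.01,0,0],"turn":[4,0,0]},
    {"dp":[-0.01,0.03,0.015],"turn":[8,0,0]},
    {"dp":[-0.01,0.06,0.03],"turn":[12,0,0]},
    {"dp":[-0.01,0.09,0.045],"turn":[18,0,0]},
    {"dp":[-0.005,0.119,0.06],"turn":[24,0,0]},
    {"dp":[-0.002,0.119,0.06],"turn":[26.7,0,0]},
    {"dp":[-0.002,0.119,0.06],"turn":[26.7,0,0]},
    {"dp":[-0.002,0.119,0.06],"turn":[26.7,0,0]},
  ],
  hand=0.0,
)

```text
time: 14.2
tool_pos: [0.5307, 0.2343, 0.3059]
tool_rot: [-2.819, 1.568, -2.799]
contact_force: [-0.3, -0.1, 0.5]
opening: 0.0019
```

```bash
python3 - <<'E'
from h import *
st();delta((.532,.230,.238),.02)
E
```

```text
t 14.2 p [0.5307 0.2343 0.3059] jawyaw 0.02054389426864662 down [-0.0022 -0.0008 -1.    ] F [-0.2567 -0.0638  0.5437] T [-0.1068  0.0199 -0.0231] op 0.001918367174362417 q [ 0.2837  0.4038  1.2144 -0.0001  1.5257  0.2632]
dp [ 0.0679 -0.0043  0.0013] turn [ 0.0312 -0.1261  0.0421]
```

Call:
move_arm(
  deltas=[
    {"dp":[0.03,0,0],"turn":[0,0,0]},
    {"dp":[0.055,0,0],"turn":[0,0,0]},
    {"dp":[0.068,0,0],"turn":[0,0,0]},
    {"dp":[0.068,-0.01,0],"turn":[0,0,0]},
    {"dp":[0.068,-0.018,0],"turn":[0,0,0]},
    {"dp":[0.068,-0.026,0],"turn":[0,0,0]},
    {"dp":[0.068,-0.034,0],"turn":[0,0,0]},
    {"dp":[0.068,-0.042,0],"turn":[0,0,0]},
  ],
)

```text
time: 15.0
tool_pos: [0.5323, 0.192, 0.24]
tool_rot: [0.398, 1.569, 0.417]
contact_force: [0.9, 1.1, 0.6]
opening: 0.0002
```

```bash
python3 - <<'E'
from h import *
st()
p,d=robot.read_camera("scene");cv2.imwrite("pics/s5.png",cv2.resize(p[60:240,230:400,::-1],None,fx=4,fy=3.3))
E
```

```text
t 15.0 p [0.5323 0.192  0.24  ] jawyaw 0.01902825439076837 down [ 0.0019  0.0009 -1.    ] F [0.9222 1.0974 0.5755] T [ 0.0694 -0.0185  0.0916] op 0.0001765739627961279 q [0.2105 0.4068 1.3881 0.0004 1.3446 0.1914]
```

View pics/s5.png

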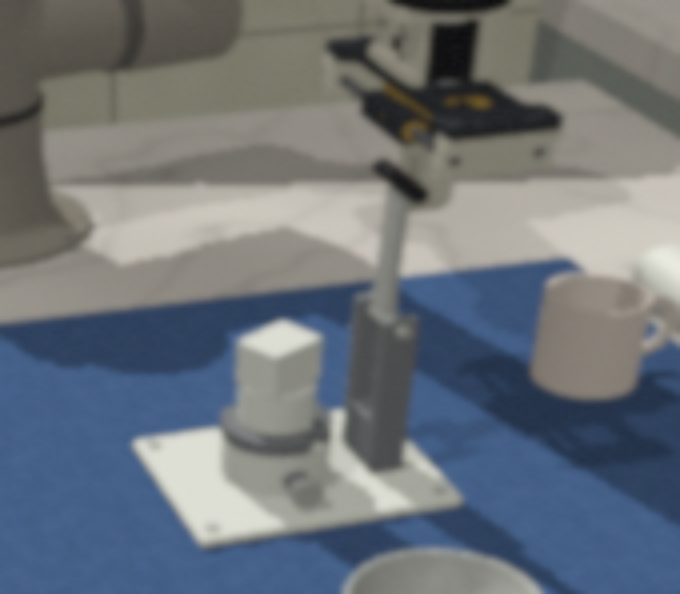

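The fingers are behind the handle at (400,180), and it has already swung with about 1 N. I'll keep pushing.

Call:
move_arm(
  deltas=[
    {"dp":[0,-0.008,0],"turn":[0,0,0]},
    {"dp":[0,-0.016,0],"turn":[0,0,0]},
    {"dp":[0,-0.024,0],"turn":[0,0,0]},
    {"dp":[0,-0.032,0],"turn":[0,0,0]},
    {"dp":[0.002,-0.04,0],"turn":[0,0,0]},
    {"dp":[0.004,-0.047,0],"turn":[0,0,0]},
    {"dp":[0.006,-0.054,0],"turn":[0,0,0]},
    {"dp":[0.008,-0.06,0],"turn":[0,0,0]},
  ],
)

```text
time: 15.85
tool_pos: [0.533, 0.132, 0.2308]
tool_rot: [3.089, 1.571, 3.108]
contact_force: [0.9, 1.0, -0.0]
opening: 0.0002
```

```bash
python3 - <<'E'
from h import *
st()
p,d=robot.read_camera("scene");cv2.imwrite("pics/s6.png",cv2.resize(p[60:240,230:400,::-1],None,fx=4,fy=3.3))
E
```

```text
t 15.85 p [0.533  0.132  0.2308] jawyaw 0.019115816895969737 down [-0.0002  0.     -1.    ] F [ 0.9114  1.0151 -0.0367] T [ 0.1483  0.0438 -0.0319] op 0.0002443123311007538 q [0.1032 0.3834 1.4502 0.     1.3082 0.0841]
```

View pics/s6.png

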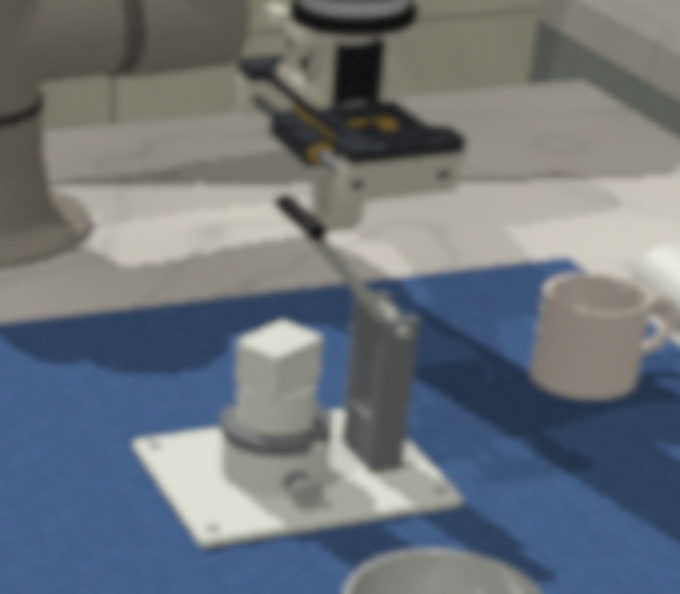

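```bash
python3 - <<'E'
from h import *
def hp(a):
    y=.074-.118*np.cos(a);z=.148+.118*np.sin(a);return np.array([.534-.022*y,.1015+y,z])
for a in np.arange(.5,1.3,.1): print(round(a,1),proj("scene",hp(a)),hp(a))
E
```

```text
0.5 (np.float64(290.7032389701537), np.float64(141.42169713705135)) [0.5347 0.0719 0.2046]
0.6 (np.float64(293.11144808286514), np.float64(137.56591060874183)) [0.5345 0.0781 0.2146]
0.7 (np.float64(295.88656534981817), np.float64(133.86541919011736)) [0.5344 0.0852 0.224 ]
0.8 (np.float64(298.9997093010562), np.float64(130.36462588419334)) [0.5342 0.0933 0.2326]
0.9 (np.float64(302.41702001046053), np.float64(127.10597298345635)) [0.534  0.1022 0.2404]
1.0 (np.float64(306.10010304993204), np.float64(124.12917803678097)) [0.5338 0.1117 0.2473]
1.1 (np.float64(310.0065931951631), np.float64(121.47050637799008)) [0.5335 0.122  0.2532]
1.2 (np.float64(314.0908241862843), np.float64(119.1621052306037)) [0.5333 0.1327 0.258 ]
```

Call:
move_arm(
  deltas=[
    {"dp":[-0.02,0.003,0],"turn":[0,0,0]},
    {"dp":[-0.045,0.003,0],"turn":[0,0,0]},
    {"dp":[-0.045,-0.015,0],"turn":[0,0,0]},
    {"dp":[-0.045,-0.034,0],"turn":[0,0,0]},
    {"dp":[-0.035,-0.034,0],"turn":[0,0,0]},
    {"dp":[-0.025,-0.034,0],"turn":[0,0,0]},
    {"dp":[-0.02,-0.034,0],"turn":[0,0,0]},
  ],
)

```text
time: 16.6
tool_pos: [0.5334, 0.0981, 0.2501]
tool_rot: [-2.052, 1.568, -2.032]
contact_force: [-5.0, -10.9, 18.2]
opening: 0.0005
```

```bash
python3 - <<'E'
from h import *
st()
p,d=robot.read_camera("scene");cv2.imwrite("pics/s7.png",cv2.resize(p[60:240,230:400,::-1],None,fx=4,fy=3.3))
E
```

```text
t 16.6 p [0.5334 0.0981 0.2501] jawyaw 0.019488098870860268 down [-0.0011 -0.0022 -1.    ] F [ -4.9613 -10.8899  18.1861] T [-2.0214  0.9531 -0.0101] op 0.0004897703989744128 q [ 0.0418  0.3578  1.4346 -0.0023  1.3503  0.0228]
```

View pics/s7.png

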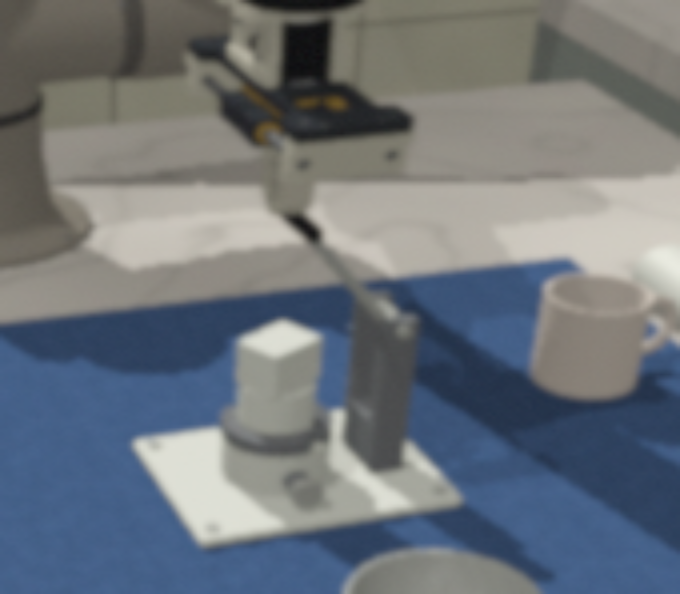

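The fingertips pressed on the handle's front top and friction locked it (18 N). I'll back off and come again from behind and above, following the arc.

Call:
move_arm(
  deltas=[
    {"dp":[-0.012,0,0],"turn":[0,0,0]},
    {"dp":[-0.02,0.008,0],"turn":[0,0,0]},
    {"dp":[-0.02,0.02,0],"turn":[0,0,0]},
    {"dp":[-0.012,0.02,0],"turn":[0,0,0]},
    {"dp":[-0.012,0.02,0],"turn":[0,0,0]},
  ],
)

```text
time: 17.15
tool_pos: [0.5324, 0.1195, 0.2613]
tool_rot: [-3.104, 1.568, -3.083]
contact_force: [0.6, -1.6, -0.9]
opening: 0.0006
```

```bash
python3 - <<'E'
from h import *
st()
p,d=robot.read_camera("scene");cv2.imwrite("pics/s8.png",cv2.resize(p[60:240,230:400,::-1],None,fx=4,fy=3.3))
E
```

```text
t 17.15 p [0.5324 0.1195 0.2613] jawyaw 0.020824533798978077 down [-0.0029 -0.0002 -1.    ] F [ 0.5822 -1.5732 -0.8896] T [-0.1063  0.0294  0.0333] op 0.0005691265890157588 q [0.0802 0.3579 1.4037 0.0001 1.3829 0.0594]
```

View pics/s8.png

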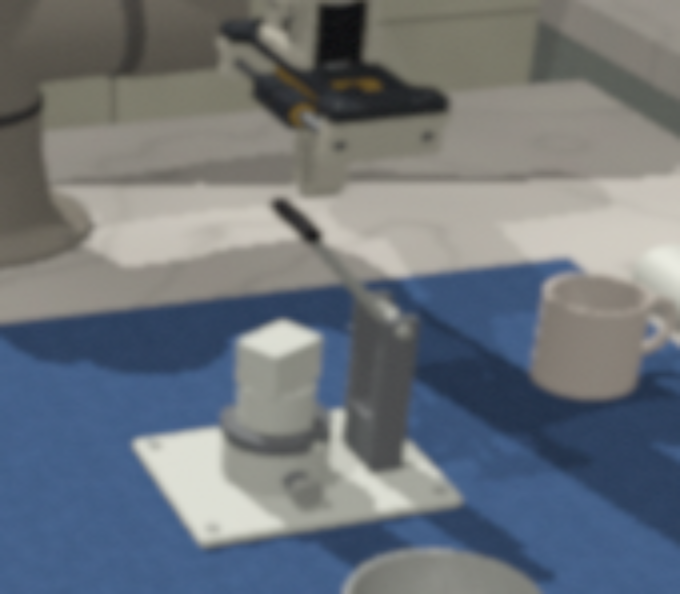

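Call:
move_arm(
  deltas=[
    {"dp":[0.007,-0.002,0],"turn":[0,0,0]},
    {"dp":[0.0145,-0.007,0],"turn":[0,0,0]},
    {"dp":[0.018,-0.012,0],"turn":[0,0,0]},
    {"dp":[0.022,-0.017,0],"turn":[0,0,0]},
    {"dp":[0.026,-0.021,0],"turn":[0,0,0]},
    {"dp":[0.0305,-0.025,0],"turn":[0,0,0]},
    {"dp":[0.035,-0.029,0],"turn":[0,0,0]},
  ],
)

```text
time: 17.9
tool_pos: [0.5341, 0.0888, 0.228]
tool_rot: [-0.699, 1.57, -0.68]
contact_force: [0.2, -2.4, 3.9]
opening: 0.0004
```

```bash
python3 - <<'E'
from h import *
st()
p,d=robot.read_camera("scene");cv2.imwrite("pics/s9.png",cv2.resize(p[60:240,230:400,::-1],None,fx=4,fy=3.3))
E
```

```text
t 17.9 p [0.5341 0.0888 0.228 ] jawyaw 0.018948075122307624 down [ 0.0008 -0.0007 -1.    ] F [ 0.2315 -2.4341  3.9467] T [-0.4911 -0.0423 -0.0019] op 0.0004451813236944418 q [ 0.0236  0.3709  1.4773 -0.0007  1.2927  0.0049]
```

View pics/s9.png

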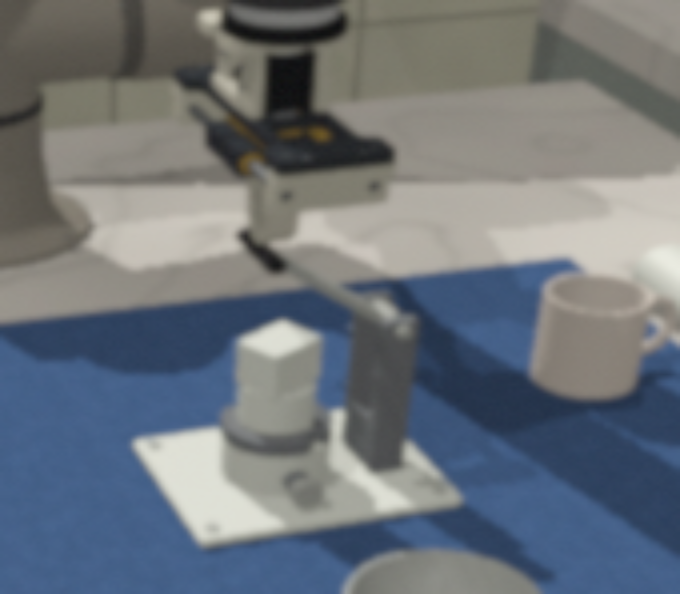

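It follows at about 4 N. I'll continue down the arc.

Call:
move_arm(
  deltas=[
    {"dp":[0.006,-0.004,0],"turn":[0,0,0]},
    {"dp":[0.0125,-0.008,0],"turn":[0,0,0]},
    {"dp":[0.019,-0.012,0],"turn":[0,0,0]},
    {"dp":[0.0275,-0.0155,0],"turn":[0,0,0]},
    {"dp":[0.036,-0.019,0],"turn":[0,0,0]},
    {"dp":[0.042,-0.021,0],"turn":[0,0,0]},
    {"dp":[0.048,-0.023,0],"turn":[0,0,0]},
    {"dp":[0.054,-0.025,0],"turn":[0,0,0]},
  ],
)

```text
time: 18.75
tool_pos: [0.5342, 0.0648, 0.1734]
tool_rot: [2.191, 1.57, 2.211]
contact_force: [-0.2, 0.1, 0.7]
opening: 0.0002
```

```bash
python3 - <<'E'
from h import *
st()
p,d=robot.read_camera("scene");cv2.imwrite("pics/s10.png",cv2.resize(p[60:240,230:400,::-1],None,fx=4,fy=3.3))
E
```

```text
t 18.75 p [0.5342 0.0648 0.1734] jawyaw 0.019415331255567755 down [-0.0004  0.0005 -1.    ] F [-0.1774  0.0834  0.6689] T [-0.0371  0.0832 -0.0042] op 0.00021973785783117953 q [-0.022   0.4141  1.5693  0.0006  1.1586 -0.0416]
```

View pics/s10.png

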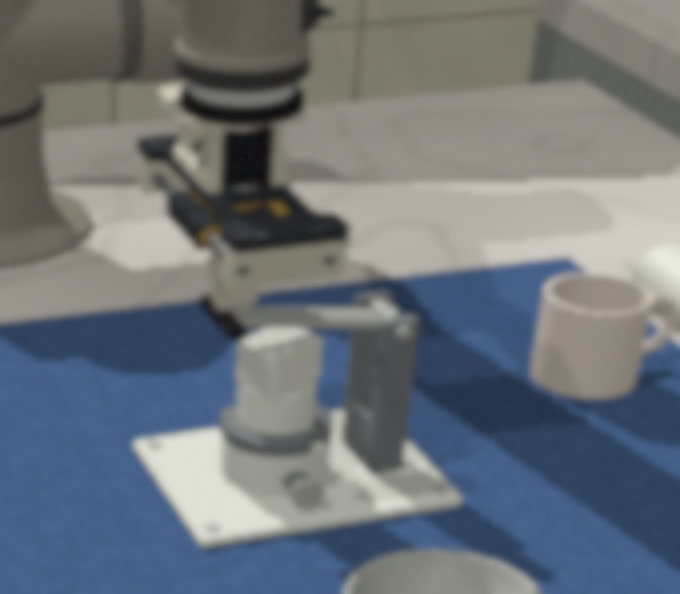

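The bar is nearly level over the cartridge, its handle at (222,315). I'll press the last bit gently until the stop.

Call:
move_arm(
  deltas=[
    {"dp":[0.004,-0.002,0],"turn":[0,0,0]},
    {"dp":[0.008,-0.003,0],"turn":[0,0,0]},
    {"dp":[0.012,-0.003,0],"turn":[0,0,0]},
    {"dp":[0.0145,-0.003,0],"turn":[0,0,0]},
  ],
)

```text
time: 19.2
tool_pos: [0.5344, 0.0616, 0.1592]
tool_rot: [-1.328, 1.571, -1.309]
contact_force: [0.5, -1.4, 0.7]
opening: 0.0001
```

Call:
move_arm(
  deltas=[
    {"dp":[0.0015,0,0],"turn":[0,0,0]},
    {"dp":[0.003,0,0],"turn":[0,0,0]},
  ],
)

```text
time: 19.4
tool_pos: [0.5344, 0.0617, 0.1565]
tool_rot: [0.611, 1.571, 0.63]
contact_force: [0.8, -0.3, 1.0]
opening: -0.0
```

Call:
move_arm(
  deltas=[
    {"dp":[0.0015,0,0],"turn":[0,0,0]},
    {"dp":[0.002,0,0],"turn":[0,0,0]},
  ],
)

```text
time: 19.6
tool_pos: [0.5345, 0.0617, 0.1544]
tool_rot: [0.516, 1.571, 0.536]
contact_force: [-0.8, -1.0, 0.5]
opening: 0.0002
```

Call:
move_arm(
  deltas=[
    {"dp":[0.0015,0,0],"turn":[0,0,0]},
    {"dp":[0.002,0,0],"turn":[0,0,0]},
  ],
)

```text
time: 19.8
tool_pos: [0.5345, 0.0618, 0.1524]
tool_rot: [0.599, 1.571, 0.618]
contact_force: [-0.7, 0.3, 0.9]
opening: 0.0005
```

Call:
move_arm(
  deltas=[
    {"dp":[0.001,0,0],"turn":[0,0,0]},
  ],
)

```text
time: 19.9
tool_pos: [0.5346, 0.0617, 0.1518]
tool_rot: [0.114, 1.57, 0.133]
contact_force: [-2.1, -0.5, 7.9]
opening: 0.0002
```

```bash
python3 - <<'E'
from h import *
st()
p,d=robot.read_camera("scene");cv2.imwrite("pics/s11.png",cv2.resize(p[130:220,270:360,::-1],None,fx=6,fy=6,interpolation=cv2.INTER_CUBIC))
E
```

```text
t 19.9 p [0.5346 0.0617 0.1518] jawyaw 0.019342147556845254 down [ 0.0005  0.0001 -1.    ] F [-2.0953 -0.5216  7.9466] T [-0.1751  0.3855  0.017 ] op 0.00015735621008876815 q [-0.0275  0.4366  1.5991  0.0001  1.1054 -0.0469]
```

View pics/s11.png

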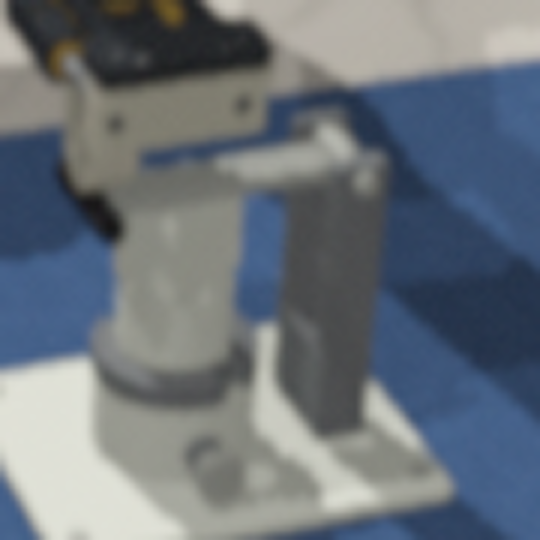

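The bar lies level on the cartridge top at (190,180), and contact became firm at tip z 0.152, exactly the shut handle height. I'll do one more small press, then retreat.

Call:
move_arm(
  deltas=[
    {"dp":[0.0006,0,0],"turn":[0,0,0]},
    {"dp":[0.0006,0,0],"turn":[0,0,0]},
  ],
)

```text
time: 20.15
tool_pos: [0.5346, 0.0617, 0.1518]
tool_rot: [-0.031, 1.57, -0.012]
contact_force: [-2.7, -0.9, 7.0]
opening: 0.0005
```

Call:
move_arm(
  deltas=[
    {"dp":[-0.005,0,0],"turn":[0,0,0]},
    {"dp":[-0.02,0,0],"turn":[0,0,0]},
    {"dp":[-0.05,0,0],"turn":[0,0,0]},
    {"dp":[-0.09,-0.02,-0.02],"turn":[0,0,0]},
    {"dp":[-0.13,-0.05,-0.05],"turn":[0,0,0]},
    {"dp":[-0.16,-0.08,-0.08],"turn":[0,0,0]},
    {"dp":[-0.16,-0.1,-0.09],"turn":[0,0,0]},
    {"dp":[-0.16,-0.1,-0.09],"turn":[0,0,0]},
    {"dp":[-0.16,-0.1,-0.09],"turn":[0,0,0]},
  ],
)

```text
time: 21.05
tool_pos: [0.4463, -0.0402, 0.3111]
tool_rot: [0.5, 1.57, 0.518]
contact_force: [-0.6, -0.6, -0.3]
opening: 0.0004
```

```bash
python3 - <<'E'
from h import *
st()
p,d=robot.read_camera("scene");cv2.imwrite("pics/s12.png",cv2.resize(p[130:220,270:360,::-1],None,fx=6,fy=6,interpolation=cv2.INTER_CUBIC))
W=cloud("scene",d)
m=(abs(W[...,0]-.535)<.012)&(W[...,1]>.05)&(W[...,1]<.165)&(W[...,2]>.135)
b=W[m];k=b[:,2]>.144
print("bar slope",np.polyfit(b[k,1],b[k,2],1),k.sum())
h=(abs(W[...,0]-.535)<.035)&(abs(W[...,1]-.0575)<.01)&(W[...,2]>.12)&(W[...,2]<.18);print("handle",W[h].max(0),np.median(W[h],0))
p,d=robot.read_camera("top");cv2.imwrite("pics/t12.png",p[:,:,::-1])
E
```

```text
t 21.05 p [ 0.4463 -0.0402  0.3111] jawyaw 0.01774674652569614 down [ 0.0007  0.0004 -1.    ] F [-0.6467 -0.571  -0.3021] T [-0.139   0.0805 -0.0338] op 0.00041626962165980895 q [-0.2616  0.1403  1.5594  0.0006  1.4413 -0.2794]
bar slope [-0.0106  0.1486] 191
handle [0.5688 0.0668 0.1519] [0.5418 0.0544 0.1476]
```

View pics/s12.png

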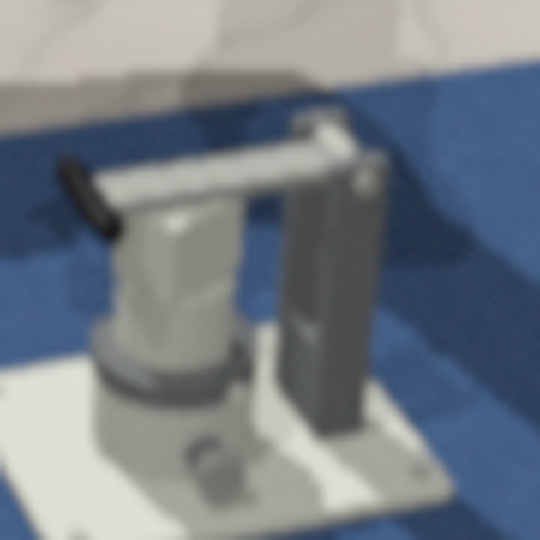

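View pics/t12.png

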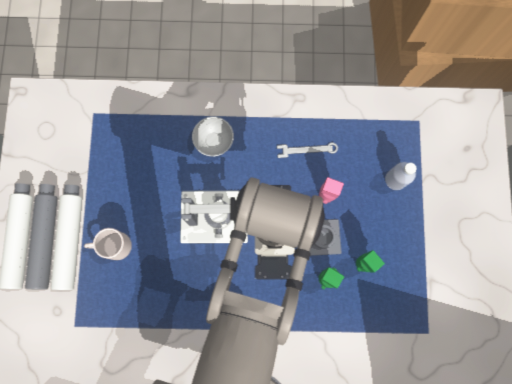

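The bar is level over the cartridge (slope 0.01, handle top 0.152) and the arm is clear. The mug (112,243), bowl (213,137), soap (402,176) and spanner (307,150) are where they were. Handing in.

```bash
python3 -c "
from cell import robot
print(robot.hand_in())"
```

```text
the job is handed in; nothing more can be done
None
```

The cartridge is fully home in the filter head, the clamp is shut over it, and the job was handed in at about 21 s. The hand-in reported no verdict.

- **Seating:** I read the slot angle from the cameras (about 0.485 rad in world), and the lugs dropped into the slots first time, so I never needed to turn it to feel for them. The seal gave about 5–6 N of resistance. I then pressed to a hard stop with the underside at about 10 mm, peaking at about 20 N. After release, the depth camera put the cartridge top at about 140 mm, which is the fully seated height.
- **Clamp:** I pushed the bar down from behind with closed fingers. One step went wrong: my first press from above jammed on the handle at about 18 N. I backed off and followed the arc instead, which took about 4 N. It reached its stop with the fingertips at z = 0.152.
- **Last checks:** The bar is level (slope about 0.01) with the handle top at 0.152. The gripper is clear, and in the top view the mug, bowl, soap bottle and spanner have not visibly moved. No check was left failing.

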